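Close the gluing clamp on a model hull and latch it

ROBOT

A 6-joint arm with a two-finger parallel gripper is mounted at the origin on a cart in front of the work surface, level with it; the furniture and walls round the work are solid. World frame = base frame: x ahead of the robot, y to its left, z up, the work surface at z = 0. Lengths are in m, angles in rad, forces in N, time in s.
With the tool pointing down it reaches from about 0.25 to 0.725 m from the base axis. Payload 4 kg.
Tool frame: the origin (TCP) lies between the finger pads; the fingertips stand 17 mm ahead of it and the grasp point (between the pads) lies 2 mm behind it; z points along the fingers, y is the line along which they close (so a half turn about z gives the same grasp; the last joint's range is limited). The gripper opens to 85 mm and grips with 20 to 120 N. Pads are 22 mm wide; open, the fingers measure 114 mm over their backs; the gripper's body (76 mm by 85 mm) begins 54 mm behind the grasp point. The pads swing forward as they close: fully open they stand 13 mm farther back than shut.
Start: joints at [-1.261, 0.241, 0.005, 1.335, 0, 1.571], TCP at [0.152, -0.476, 0.248] pointing down, gripper open.
Joint ranges: [-2.72, 2.72], [-1.05, 1.87], [-1.09, 1.28], [-1.99, 2.15], [-1.42, 1.44], [-3.14, 3.14]. Speed limits (rad/s): [2.79, 2.79, 3.14, 3.14, 3.14, 3.14].

INTERFACE

Orientations are given as a rotation vector (axis times angle).
In Python, from rig import arm gives the robot as it stands.
- The arm moves only by the shell command python3 -m inch 'ROWS'. ROWS is JSON, a list of rows, each a list of 3 entries, a list of its own where there are three numbers: the shift along the tool's x, y, z in mm, then the turn, a rotation vector about the tool's x, y, z in rad, then the closure, from 0 (fully open) to 1 (shut). A call has 1 to 8 rows; each row shifts and turns the commanded pose from where the row before left it, along the tool's axes as they then stand; what a row does not reach is not made up. A row lasts 1/8 s, in which the tool goes at most 62.5 mm and 10.7 degrees, less where a joint would pass 70% of its speed; a pose out of reach is approached as far as the arm can. A call with a gripper value outside its range is refused whole. The fingers move at their own pace and stop on an object; the grip force is fixed at half the most. Time passes only in rows, so rows that do not move let the fingers close. It gives the time, the measured TCP pose, the force, the opening and the grip force at its end, in the units of the state.
- arm.observe(): the state, without advancing time (a new reading comes with each control period).
- arm.get_image(name): name is "side" or "top"; returns a dict with "frame" (480x640x3 uint8, red, green, blue), "fov_y" (degrees; the focal length in pixels is half the picture's height over the tangent of half this angle, whatever the lens; pixels are square), "cx", "cy" (the principal point, pixels), "world_from_camera" (4x4, takes a point from camera to world coordinates). Camera axes: x right, y down, z forward; pixel columns grow to the right and rows downward; lengths in m; the calibration is good to about 2 mm. A picture is of the moment at which its call begins. There is no depth.
- arm.job_done(): hands the job in; it is judged then, once.
The state is a dict: "clock": time; "joints": joint angles; "joint_velocities": joint speeds; "joint_torque": joint torques, N m; "eef_pos": TCP position; "tool_rot": TCP orientation; "contact_force": force on the tool from outside, world axes, zero at the start; "ft_torque": the same for the moment, N m; "finger_gap": finger opening in m; "finger_force": force on a finger pad.
Only numpy, scipy, OpenCV 4.12 (cv2) and the standard library are available. Lean on these libraries where they do the work, as an engineer would, in place of code of your own. Each camera call takes 0.05 s, during which the arm holds its last target. There are 200 camera calls.

TASK

The freshly glued model hull is lying in the gluing clamp: slide the orange jaw along its track by its grip, without crushing the hull, until the hull sits square against the sprung pad and has pushed the pad fully home. Then swing the red-knobbed latch on the jaw down until its hook rests on the catch rod, and leave the hull clamped like that without disturbing the glue bottle and the clear parts case beside it.

Things in the scene. Friction and masses are not known exactly. Their poses are not given: they have to be found in the camera images.
- clamp: fixed plywood gluing clamp board, 145 mm in x (-85 to +60), 350 mm in y (-165 to +185), on four 20 mm feet, top face 34 mm above the worktop; origin 18 mm below the top face. The jaw slides along its +y towards an orange fence near the +y end, which is set anywhere within 24 mm along y, not reported. A steel catch rod runs along the -x edge at x = -95 mm, 27 mm above the worktop.
- jaw (a joint): slide of the orange jaw along the clamp's +y, 0 to 0.180 m; its pressing face (40 mm high, 100 wide) stands at clamp y = -90 mm + this value. Stiff track: takes about 6 N to slide and stays where left. Once the pad is home the force rises quickly: about 15 N in all on the grip is plenty, more than 30 N on the hull crushes it.
- jaw_grip (a point): gripping point of the jaw's grip, an upright orange fin 14 mm thick along the clamp's y, 40 mm wide along x; on its mid-plane, 108 mm above the worktop, 14 mm below the fin's top, 30 mm behind the pressing face. The jaw's front plate reaches 75 mm above the worktop, the hull 70 mm. Axes as the clamp's.
- pad (a joint): how far the fence's sprung pad (96 x 36 mm, rubber face) is pushed in along the clamp's +y: 0 = standing out, 0.010 m = fully home against its stop. Spring: 1 N at the start, 3.5 N at the end. Unpressed, its face stands somewhere between clamp y = 103 and 127 mm.
- hull: loose olive-green model tank hull, 110 mm (its x) x 64 mm (its y) x 34 mm high, about 0.15 kg, flat sides; origin at the centre of its underside. It lies on the clamp board between jaw and pad, with gaps and slightly turned; clamped, its x axis is along the clamp's x.
- latch (a joint): latch on the jaw, a steel hook lever with a red knob: 0 = closed, hook resting on the catch rod; 1.5 rad = nearly upright. Axis along the clamp's y; at value a the knob is 53 mm * cos(a) towards the clamp's -x and 53 mm * sin(a) up from point latch_hinge. It stays where it is left (0.05 N m of friction).
- latch_knob (a point): centre of the latch's red knob, a cylinder 16 mm in diameter and 32 mm long, lying along the clamp's y. Closed, it is 78 mm above the worktop.
- latch_hinge (a point): hinge axis of the latch on the jaw, 65 mm on the -x side of the grip point and 30 mm below it. Axes as the clamp's.
- white_glue: bystander: loose white glue bottle with a red tip, 35 x 35 x 84 mm, origin under its centre
- parts_case: bystander: loose flat clear case, 62 x 87 x 26 mm, origin under its centre

How it is judged:
On the way, in this order (a step that is already met when the one before it is completed fails the run):
1. the jaw has pressed the hull against the pad until the pad is home (at least 8 of 10 mm), the latch still open (value of joint pad above 0.008 m and value of joint latch above 0.6 rad), for 0.2 s.
2. the latch is swung down onto the catch rod (value of joint latch below 0.06 rad), for 0.2 s.
At the end, for the whole second after the job is handed in: The hull lies flat on the board at rest, square to the clamp within 0.05 rad, the pad is still pushed in by at least 7.5 of its 10 mm, and the latch is closed to within 0.06 rad (value of joint pad above 0.0075 m and value of joint latch below 0.06 rad and angle between the x axis of hull and the x axis of clamp, either way round below 0.05 rad and angle between hull's own z axis and vertical below 0.05 rad and z of hull in the frame of clamp below 0.022 m and linear speed of hull below 0.01 m/s); the robot touches nothing.
It fails at once if the hull is crushed: more than 30 N between it and the jaw (contact force between jaw and hull above 30 N).
It fails at once if the glue bottle or the clear case is displaced by more than 30 mm (distance of any of white_glue, parts_case from where it was at the start of the episode above 0.03 m).
It also fails if it takes over 72 s, if anything falls off the work surface, if the arm or the gripper's body presses on something with over 40 N, if the wrist force passes 120 N, or if a joint passes its speed limit or range.

## Working session

There is one attempt and no reset: what is moved stays moved. The work goes in short steps, Python scripts to look and compute and a shell command to move; the robot and the scene stay as the last step left them, time stands still between calls to the robot, and variables do not carry over. Pictures are saved under pics/ and viewed, at most 10 in all, crops included, and the job is handed in when it is done.

```bash
ls; mkdir -p pics
python3 - <<'E'
from rig import arm
import cv2,json
s=arm.observe(); print(s)
for n in("top","side"):
    d=arm.get_image(n); cv2.imwrite(f"pics/{n}0.png",d["frame"][:,:,::-1]); print(n,d["fov_y"],d["cx"],d["cy"],d["world_from_camera"])
E
```

```text
pics
{'clock': 0.0, 'joints': array([-1.26097875e+00,  2.41444387e-01,  3.72078219e-03,  1.33516461e+00,
       -6.13112674e-06,  1.57081483e+00]), 'joint_velocities': array([-0.00176159,  0.00104823,  0.00157459,  0.0007148 ,  0.00181074,
       -0.0007426 ]), 'joint_torque': array([ 1.19044907e-03, -3.72318113e+01,  2.52408975e+01,  1.70930894e-02,
       -4.03901970e-05, -5.60976460e-06]), 'eef_pos': array([ 0.15226256, -0.47563841,  0.24739589]), 'tool_rot': array([-3.10193728e+00, -4.84368835e-01,  5.16190963e-04]), 'contact_force': array([0.12886737, 0.31801198, 0.90313441]), 'ft_torque': array([ 0.03897769, -0.03692619, -0.00065448]), 'finger_force': 0.0, 'finger_gap': 0.0851409490495735}
top 44.23548439231548 311.72467881379333 239.37173288710903 [[-0.01821381 -0.99078974  0.13417882  0.3637852 ]
 [-0.99971761  0.0159983  -0.01757142 -0.09824981]
 [ 0.01526295 -0.13446097 -0.99080134  1.43524387]
 [ 0.          0.          0.          1.        ]]
side 49.72583464874084 321.04403281482826 235.83498978108827 [[ 0.95035629 -0.13099622  0.28224619  0.18197569]
 [-0.31095129 -0.43333436  0.84589044 -1.12772662]
 [ 0.01149852 -0.89166211 -0.45255548  0.63917444]
 [ 0.          0.          0.          1.        ]]
```

View pics/top0.png

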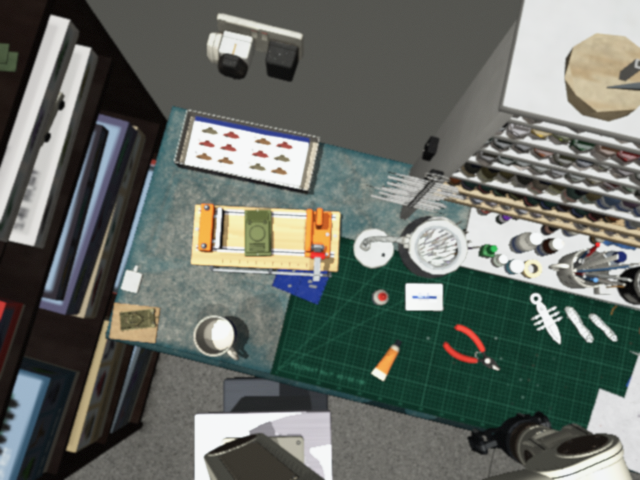

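View pics/side0.png

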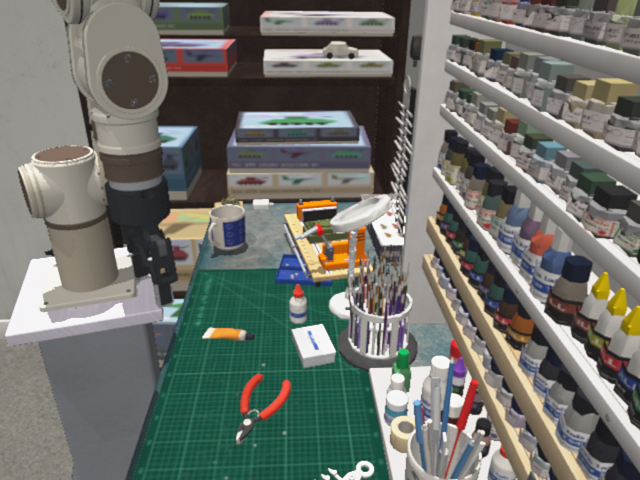

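Run:
```python
import cv2,numpy as np
a=cv2.imread("pics/top0.png")[185:315,175:475]; b=cv2.imread("pics/side0.png")[180:320,260:420]
a=cv2.resize(a,(800,347),interpolation=3); b=cv2.resize(b,(640,560),interpolation=3)
cv2.imwrite("pics/a.png",a);cv2.imwrite("pics/b.png",b)
```

```text
(no output)
```

View pics/a.png

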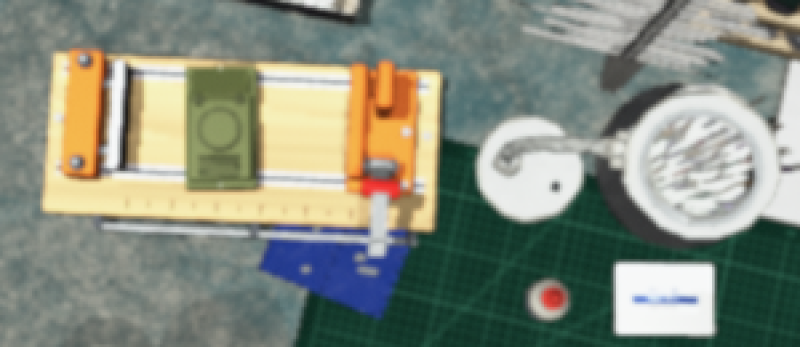

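View pics/b.png

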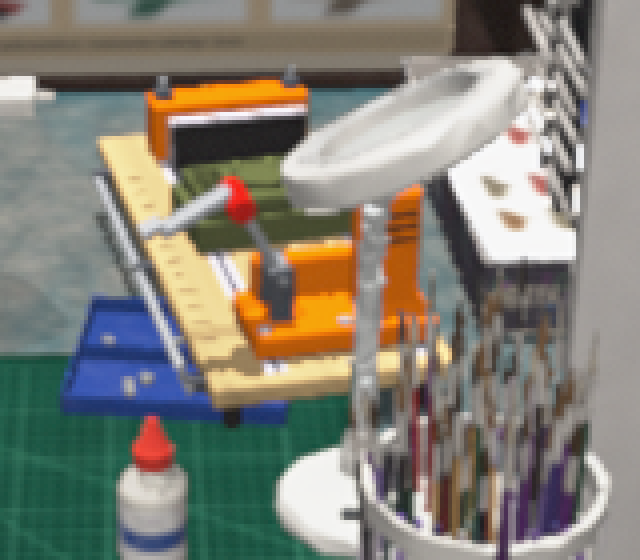

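Top view: the clamp runs nearly along the picture's horizontal (board corners in the full picture about (195,205)–(340,268)), fence on the left, jaw on the right, hull between them, knob at about (318,255), fin at about (320,218). The glue bottle (381,297), case (424,297) and a magnifier lamp at (372,248)–(437,243) stand to the right. The side view shows the latch up and leaning to −x.

```bash
cat > h.py <<'E'
import numpy as np,cv2
from rig import arm
from scipy.spatial.transform import Rotation as R
def ray(d,u,v):
    f=240/np.tan(np.radians(d["fov_y"]/2)); T=np.array(d["world_from_camera"])
    r=T[:3,:3]@np.array([(u-d["cx"])/f,(v-d["cy"])/f,1]); return T[:3,3],r
def onz(d,u,v,z):
    o,r=ray(d,u,v); return o+r*(z-o[2])/r[2]
def two(d1,p1,d2,p2):
    (o,r),(q,s)=ray(d1,*p1),ray(d2,*p2)
    t=np.linalg.lstsq(np.c_[r,-s],q-o,rcond=None)[0]; a,b=o+r*t[0],q+s*t[1]
    return (a+b)/2,np.linalg.norm(a-b)
def mask(d,lo,hi,box):
    h=cv2.cvtColor(d["frame"],cv2.COLOR_RGB2HSV); m=cv2.inRange(h,np.array(lo),np.array(hi)); k=np.zeros_like(m)
    x0,y0,x1,y1=box; k[y0:y1,x0:x1]=m[y0:y1,x0:x1]; return k
def blob(m):
    c=max(cv2.findContours(m,0,2)[0],key=cv2.contourArea); return c.reshape(-1,2)
E
python3 - <<'E'
from h import *
t=arm.get_image("top"); s=arm.get_image("side")
hsv=cv2.cvtColor(t["frame"],cv2.COLOR_RGB2HSV)
for p in [(230,255),(240,225),(258,240),(207,230),(320,217),(318,256)]: print(p,hsv[p[1],p[0]])
b=mask(t,(10,60,120),(35,255,255),(185,195,350,280)); c=blob(cv2.morphologyEx(b,3,np.ones((9,9))))
W=np.array([onz(t,*p,.034)[:2] for p in c],np.float32)
r=cv2.minAreaRect(W);print("board",r)
g=blob(mask(t,(25,60,30),(50,255,150),(235,200,280,265)))
G=np.array([onz(t,*p,.068)[:2] for p in g],np.float32);print("hull",cv2.minAreaRect(G))
kt=blob(cv2.inRange(cv2.cvtColor(t["frame"],cv2.COLOR_RGB2BGR)*0+t["frame"],(150,0,0),(255,70,70))&mask(t,(0,0,0),(180,255,255),(300,240,335,270)))
ks=blob(cv2.inRange(s["frame"],(150,0,0),(255,70,70))&mask(s,(0,0,0),(180,255,255),(305,215,330,245)))
mt=lambda c:(lambda m:(m[:,0].min()/2+m[:,0].max()/2,m[:,1].min()/2+m[:,1].max()/2))(c)
print("knob",mt(kt),mt(ks),two(t,mt(kt),s,mt(ks)))
for n,u,v,z in [("fin TL",316,208.5,.122),("fin BL",316.5,228,.122),("fin TR",323,208.5,.122),("fin mid",319,218,.122),("lamp base",373,248,0),("lamp head 0.25",433,246,.25),("glue",381,297,.05),("case",424,297,.026),("fence top",202,228,.09)]:
    print(n,onz(t,u,v,z).round(4))
E
```

```text
(230, 255) [ 23  85 239]
(240, 225) [ 26  65 246]
(258, 240) [ 36  84 119]
(207, 230) [ 19 178 245]
(320, 217) [ 17 187 244]
(318, 256) [  1 153 235]
board ((0.5629660487174988, -0.01349841058254242), (0.35204488039016724, 0.15360566973686218), 86.56980895996094)
hull ((0.5673691034317017, 0.0029038339853286743), (0.06097541004419327, 0.10657120496034622), 89.48709869384766)
knob (np.float64(317.0), np.float64(254.5)) (np.float64(319.5), np.float64(229.5)) (array([ 0.50850732, -0.13305036,  0.12363027]), np.float64(0.0028659208830345835))
fin TL [ 0.6119 -0.1325  0.122 ]
fin BL [ 0.5673 -0.1328  0.122 ]
fin TR [ 0.6117 -0.1483  0.122 ]
fin mid [ 0.59   -0.1388  0.122 ]
lamp base [ 0.5344 -0.2736  0.    ]
lamp head 0.25 [ 0.5068 -0.3651  0.25  ]
glue [ 0.4127 -0.2825  0.05  ]
case [ 0.4117 -0.3884  0.026 ]
fence top [0.5764 0.1296 0.09  ]
```

```bash
cat >> h.py <<'E'
YAW=-np.radians(3.43); XC=np.array([np.cos(YAW),np.sin(YAW),0]); YC=np.array([-np.sin(YAW),np.cos(YAW),0])
def go(p):
    o=arm.observe(); T=R.from_rotvec(o["tool_rot"]).as_matrix()
    print("t",round(o["clock"],2),"pos",o["eef_pos"].round(4),"F",o["contact_force"].round(1),"gap",round(o["finger_gap"],4)); print("tool axes (cols)\n",T.round(3))
    best=[]
    for sg in(1,-1):
        D=np.c_[sg*XC,-sg*YC,[0,0,-1]]; best.append((np.linalg.norm(R.from_matrix(T.T@D).as_rotvec()),R.from_matrix(T.T@D).as_rotvec(),D))
    b=min(best,key=lambda a:a[0]); d=np.array(p)-o["eef_pos"]
    print("turn",b[1].round(3),"shift mm, aligned axes",(b[2].T@d*1000).round(1),"shift current axes",(T.T@d*1000).round(1)); print("joints",o["joints"].round(2))
E
python3 - <<'E'
from h import *
t=arm.get_image("top"); s=arm.get_image("side")
print("lamp head",two(t,(433.7,247),s,(361,212)))
for n,u,v,z in [("face/fin low", 306.5,218,.075),("padface",222.6,228,.07),("hull r",272,235,.07),("fin hi x",320,208,.122),("fin lo x",320,228.5,.122)]:
    p=onz(t,u,v,z)-[.5749,-.0242,0]; print(n,(p@XC).round(4),(p@YC).round(4))
go([.590,-.1388,.25])
E
```

```text
lamp head (array([ 0.50617314, -0.36396461,  0.26652217]), np.float64(0.007232983359408198))
face/fin low 0.0288 -0.0853
padface -0.0026 0.1093
hull r -0.0141 -0.0066
fin hi x 0.045 -0.1149
fin lo x -0.0019 -0.1167
t 0.3 pos [ 0.1524 -0.476   0.248 ] F [-1.3 -0.3  0.1] gap 0.0853
tool axes (cols)
 [[ 0.952  0.305 -0.   ]
 [ 0.305 -0.952  0.001]
 [-0.    -0.001 -1.   ]]
turn [-0.001  0.     0.37 ] shift mm, aligned axes [ 416.7 -362.8   -2. ] shift current axes [ 519.6 -187.8   -1.9]
joints [-1.26  0.24  0.    1.34 -0.    1.57]
```

```bash
python3 -m inch '[[[0,-30,0],[0,0,0.125],0],[[0,-30,0],[0,0,0.125],0],[[20,-40,0],[0,0,0.12],0],[[25,-45,0],[0,0,0],0],[[25,-45,0],[0,0,0],0],[[30,-45,0],[0,0,0],0],[[30,-40,0],[0,0,0],0]]'; python3 -c "
from h import *
go([.590,-.1388,.25])"
```

```text
clock: 1.18
eef_pos: [0.2763, -0.2075, 0.2486]
tool_rot: [3.14, -0.095, 0.001]
contact_force: [0.8, -1.3, -0.1]
finger_gap: 0.0857
finger_force: 0.0
t 1.18 pos [ 0.2763 -0.2075  0.2486] F [ 0.8 -1.3 -0.1] gap 0.0857
tool axes (cols)
 [[ 0.998 -0.06   0.001]
 [-0.06  -0.998 -0.001]
 [ 0.001  0.001 -1.   ]]
turn [ 0.001 -0.001 -0.001] shift mm, aligned axes [309.  -87.3  -1.4] shift current axes [309.  -87.5  -1.2]
joints [-0.64 -0.07 -0.34  1.3   0.    2.56]
```

```bash
python3 -m inch '[[[45,-30,0],[0,0,0],0],[[50,-30,0],[0,0,0],0],[[55,-27,0],[0,0,0],0],[[55,0,10],[0,0,0],0],[[50,0,20],[0,0,0],0],[[40,0,20],[0,0,0],0],[[14,0,10],[0,0,0],0],[[0,0,0],[0,0,0],0]]'
python3 - <<'E'
from h import *
go([.590,-.1388,.106])
for n,b in(("top",(280,180,400,300)),("side",(280,140,420,300))):
    d=arm.get_image(n);x0,y0,x1,y1=b
    cv2.imwrite(f"pics/{n}1.png",cv2.resize(d["frame"][y0:y1,x0:x1,::-1],None,fx=3.3,fy=3.3,interpolation=3))
a=cv2.imread("pics/top1.png");b=cv2.imread("pics/side1.png");h=528
m=np.zeros((h,a.shape[1]+b.shape[1],3),np.uint8);m[:a.shape[0],:a.shape[1]]=a;m[:b.shape[0],a.shape[1]:]=b[:h];m=cv2.resize(m,None,fx=.9,fy=.9);cv2.imwrite("pics/m1.png",m);print(m.shape)
E
```

```text
clock: 2.17
eef_pos: [0.5886, -0.1405, 0.1869]
tool_rot: [-3.14, 0.094, 0.005]
contact_force: [-0.3, -0.1, 0.6]
finger_gap: 0.0851
finger_force: 0.0
t 2.17 pos [ 0.5886 -0.1405  0.1869] F [-0.3 -0.1  0.6] gap 0.0851
tool axes (cols)
 [[ 0.998 -0.06  -0.003]
 [-0.06  -0.998  0.001]
 [-0.003 -0.    -1.   ]]
turn [-0.     0.003 -0.   ] shift mm, aligned axes [ 1.3 -1.8 80.9] shift current axes [ 1.5 -1.7 80.9]
joints [-0.23  0.48  0.2   1.29 -0.    2.97]
(475, 772, 3)
```

View pics/m1.png

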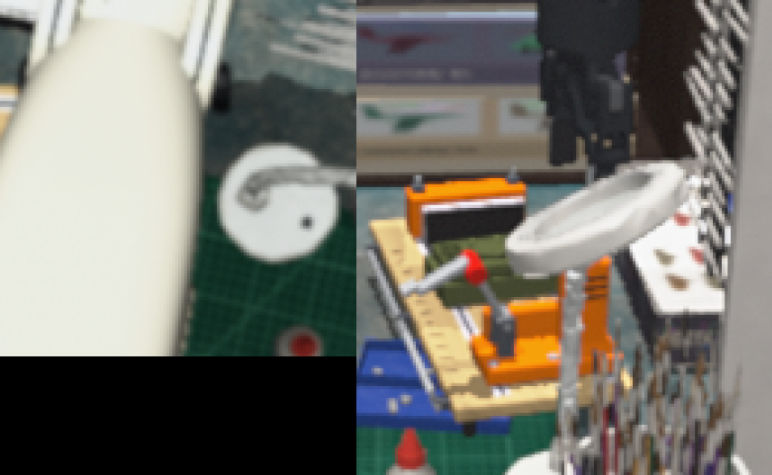

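The side view shows the open gripper at about (595,130), directly over the fin (597,280), and the latch still up. The arm hides the top view. I'm descending.

```bash
python3 -m inch '[[[1,-1.5,20],[0,0.003,0],0],[[0,0,25],[0,0,0],0],[[0,0,20],[0,0,0],0],[[0,0,15],[0,0,0],0],[[0,0,0],[0,0,0],0]]' && python3 -m inch '[[[0,0,0],[0,0,0],0.5],[[0,0,0],[0,0,0],0.7],[[0,0,0],[0,0,0],0.8]]'; python3 -m inch '[[[0,0,0],[0,0,0],0.85],[[0,0,0],[0,0,0],0.9],[[0,0,0],[0,0,0],1]]'
```

```text
clock: 2.9
eef_pos: [0.5895, -0.1393, 0.1082]
tool_rot: [-3.14, 0.095, -0.003]
contact_force: [0.2, 0.2, 0.7]
finger_gap: 0.0854
finger_force: 0.0
clock: 3.28
eef_pos: [0.5911, -0.1393, 0.109]
tool_rot: [3.14, -0.094, 0.007]
contact_force: [-1.0, -0.2, 0.8]
finger_gap: 0.0321
finger_force: 0.0
clock: 3.65
eef_pos: [0.5908, -0.139, 0.1088]
tool_rot: [-3.14, 0.095, -0.006]
contact_force: [-1.7, 1.3, 3.3]
finger_gap: 0.0132
finger_force: 59.4
```

```bash
python3 -m inch '[[[0,-5,0],[0,0,0],1],[[0,-8,0],[0,0,0],1],[[0,-8,0],[0,0,0],1],[[0,-8,0],[0,0,0],1],[[0,-8,0],[0,0,0],1],[[0,-8,0],[0,0,0],1],[[0,-8,0],[0,0,0],1],[[0,-7,0],[0,0,0],1]]'; python3 -m inch '[[[0,-4,0],[0,0,0],1],[[0,-4,0],[0,0,0],1],[[0,-4,0],[0,0,0],1],[[0,-4,0],[0,0,0],1],[[0,-4,0],[0,0,0],1],[[0,-4,0],[0,0,0],1]]';  python3 -c "
from h import *
go([.5908,-.139,.1088])"
```

```text
clock: 4.65
eef_pos: [0.5947, -0.0814, 0.1088]
tool_rot: [3.136, -0.097, 0.007]
contact_force: [0.4, -7.1, 2.6]
finger_gap: 0.0131
finger_force: 59.4
clock: 5.4
eef_pos: [0.5962, -0.0577, 0.1088]
tool_rot: [3.136, -0.098, 0.007]
contact_force: [0.1, -6.2, 2.7]
finger_gap: 0.0132
finger_force: 59.3
t 5.4 pos [ 0.5962 -0.0577  0.1088] F [ 0.1 -6.2  2.7] gap 0.0132
tool axes (cols)
 [[ 0.998 -0.062  0.004]
 [-0.062 -0.998 -0.005]
 [ 0.005  0.004 -1.   ]]
turn [ 0.004 -0.005 -0.002] shift mm, aligned axes [-0.5 81.5 -0. ] shift current axes [-0.4 81.5  0.3]
joints [-0.09  0.52  0.05  1.09 -0.    3.11]
```

Joint 6 is close to its limit (3.11 of 3.14), so I'm letting go, rising, and making a half turn to grip again.

```bash
python3 -m inch '[[[0,0,0],[0,0,0],0.5],[[0,0,0],[0,0,0],0],[[0,0,0],[0,0,0],0],[[0,0,-30],[0,0,0],0],[[0,0,-35],[0,0,0],0]]'; python3 -m inch '[[[0,0,0],[0,0,-0.18],0],[[0,0,0],[0,0,-0.18],0],[[0,0,0],[0,0,-0.18],0],[[0,0,0],[0,0,-0.18],0],[[0,0,0],[0,0,-0.18],0],[[0,0,0],[0,0,-0.18],0],[[0,0,0],[0,0,-0.18],0],[[0,0,0],[0,0,-0.18],0]]';python3 -m inch '[[[0,0,0],[0,0,-0.18],0],[[0,0,0],[0,0,-0.18],0],[[0,0,0],[0,0,-0.18],0],[[0,0,0],[0,0,-0.18],0],[[0,0,0],[0,0,-0.18],0],[[0,0,0],[0,0,-0.18],0],[[0,0,0],[0,0,-0.18],0],[[0,0,0],[0,0,-0.18],0]]';python3 -m inch '[[[0,0,0],[0,0,-0.18],0],[[0,0,0],[0,0,-0.08],0],[[0,0,0],[0,0,0],0]]';  python3 -c "
from h import *
go([.5962,-.0577,.1078])"
```

```text
clock: 6.02
eef_pos: [0.5947, -0.0552, 0.1729]
tool_rot: [-3.14, 0.094, -0.001]
contact_force: [0.5, -1.1, -0.3]
finger_gap: 0.0857
finger_force: 0.0
clock: 7.02
eef_pos: [0.5954, -0.0553, 0.1731]
tool_rot: [2.416, 2.006, 0.003]
contact_force: [0.1, -0.3, 0.5]
finger_gap: 0.0854
finger_force: 0.0
clock: 8.02
eef_pos: [0.5954, -0.0552, 0.1731]
tool_rot: [0.493, 3.1, 0.001]
contact_force: [-0.1, -0.3, 0.6]
finger_gap: 0.0851
finger_force: 0.0
clock: 8.4
eef_pos: [0.5954, -0.0553, 0.1732]
tool_rot: [0.098, 3.137, -0.0]
contact_force: [0.1, 0.8, 0.4]
finger_gap: 0.0854
finger_force: 0.0
t 8.4 pos [ 0.5954 -0.0553  0.1732] F [0.1 0.8 0.4] gap 0.0854
tool axes (cols)
 [[-0.998  0.063  0.003]
 [ 0.063  0.998 -0.   ]
 [-0.003  0.    -1.   ]]
turn [ 0.     0.003 -0.003] shift mm, aligned axes [-0.9 -2.4 65.4] shift current axes [-0.8 -2.4 65.4]
joints [-0.09  0.47  0.14  1.24  0.   -0.03]
```

```bash
python3 -m inch '[[[-1,-2.5,25],[0,0.003,-0.003],0],[[0,0,25],[0,0,0],0],[[0,0,15],[0,0,0],0.2],[[0,0,0],[0,0,0],0.6],[[0,0,0],[0,0,0],0.8],[[0,0,0],[0,0,0],0.9],[[0,0,0],[0,0,0],1],[[0,0,0],[0,0,0],1]]' && python3 -m inch '[[[0,5,0],[0,0,0],1],[[0,6,0],[0,0,0],1],[[0,6,0],[0,0,0],1],[[0,6,0],[0,0,0],1],[[0,6,0],[0,0,0],1],[[0,4,0],[0,0,0],1]]';python3 -c "
from h import *
go([.5962,-.0577,.1078])"
```

```text
clock: 9.4
eef_pos: [0.5973, -0.0578, 0.1097]
tool_rot: [0.093, 3.138, 0.001]
contact_force: [-1.0, 0.7, 5.7]
finger_gap: 0.0132
finger_force: 60.3
clock: 10.15
eef_pos: [0.5993, -0.0275, 0.1097]
tool_rot: [0.096, 3.137, -0.007]
contact_force: [-2.1, -5.9, 5.7]
finger_gap: 0.0131
finger_force: 60.1
t 10.15 pos [ 0.5993 -0.0275  0.1097] F [-2.1 -5.9  5.7] gap 0.0131
tool axes (cols)
 [[-0.998  0.061  0.003]
 [ 0.061  0.998 -0.005]
 [-0.003 -0.005 -1.   ]]
turn [-0.005  0.003 -0.001] shift mm, aligned axes [  1.3 -30.3   1.9] shift current axes [  1.3 -30.3   2.1]
joints [-0.04  0.52  0.05  1.1  -0.    0.02]
```

```bash
python3 -m inch '[[[0,3,0],[0,0,0],1],[[0,3,0],[0,0,0],1],[[0,3,0],[0,0,0],1],[[0,3,0],[0,0,0],1]]';python3 -m inch '[[[0,1.5,0],[0,0,0],1],[[0,1.5,0],[0,0,0],1]]';python3 -m inch '[[[0,1.5,0],[0,0,0],1],[[0,1.5,0],[0,0,0],1]]'
```

```text
clock: 10.65
eef_pos: [0.6001, -0.0157, 0.1097]
tool_rot: [0.096, 3.137, -0.007]
contact_force: [-0.8, -7.4, 6.0]
finger_gap: 0.013
finger_force: 60.1
clock: 10.9
eef_pos: [0.6003, -0.0127, 0.1097]
tool_rot: [0.096, 3.137, -0.007]
contact_force: [0.4, -6.9, 5.7]
finger_gap: 0.0131
finger_force: 60.1
clock: 11.15
eef_pos: [0.6004, -0.0097, 0.1097]
tool_rot: [0.096, 3.137, -0.007]
contact_force: [0.5, -5.5, 6.3]
finger_gap: 0.0135
finger_force: 60.1
```

Run:
```python
from h import *
d=arm.get_image("side");cv2.imwrite("pics/s2.png",cv2.resize(d["frame"][180:300,270:400,::-1],None,fx=4.5,fy=4.5,interpolation=3))
```

```text
(no output)
```

View pics/s2.png

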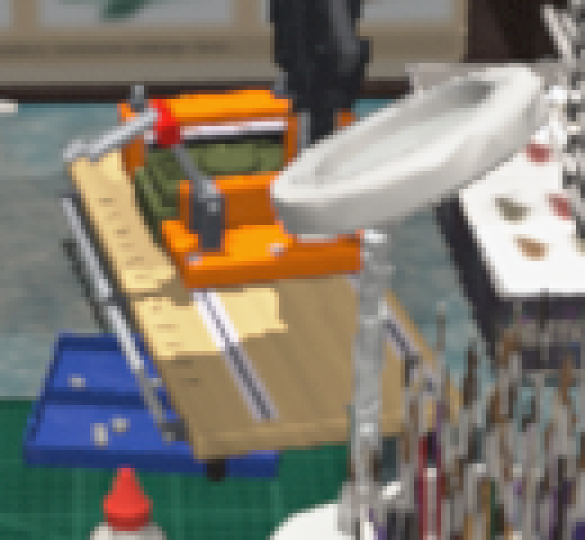

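The hull, at about (200,165), sits between the jaw and the pad, nearly touching the pad, and the latch is still up with its knob at (165,125). I'm continuing slowly.

```bash
for i in 1; do python3 -m inch '[[[0,1.5,0],[0,0,0],1],[[0,1.5,0],[0,0,0],1]]'; done | egrep 'pos|contact'; python3 -m inch '[[[0,1,0],[0,0,0],1],[[0,1,0],[0,0,0],1]]'| egrep 'pos|contact';python3 -m inch '[[[0,1,0],[0,0,0],1],[[0,1,0],[0,0,0],1]]'| egrep 'pos|contact';python3 -m inch '[[[0,1,0],[0,0,0],1]]'| egrep 'pos|contact'
```

```text
eef_pos: [0.6007, -0.0069, 0.1097]
contact_force: [1.2, -8.3, 5.5]
eef_pos: [0.6008, -0.0052, 0.1097]
contact_force: [-0.7, -8.8, 5.8]
eef_pos: [0.6009, -0.0034, 0.1098]
contact_force: [-0.1, -8.9, 5.7]
eef_pos: [0.601, -0.0025, 0.1098]
contact_force: [-0.3, -8.9, 5.5]
```

```bash
python3 -m inch '[[[0,1,0],[0,0,0],1],[[0,1,0],[0,0,0],1]]'| egrep 'pos|contact';python3 -m inch '[[[0,1,0],[0,0,0],1]]'| egrep 'pos|contact';python3 -m inch '[[[0,1,0],[0,0,0],1]]'| egrep 'pos|contact'
```

```text
eef_pos: [0.6011, -0.0007, 0.1098]
contact_force: [0.9, -8.7, 5.4]
eef_pos: [0.6011, 0.0002, 0.1097]
contact_force: [0.4, -9.2, 6.1]
eef_pos: [0.6012, 0.0012, 0.1097]
contact_force: [0.3, -9.6, 5.3]
```

```bash
python3 -m inch '[[[0,1,0],[0,0,0],1]]'| egrep 'pos|contact';python3 -m inch '[[[0,1,0],[0,0,0],1]]'| egrep 'pos|contact'
```

```text
eef_pos: [0.6012, 0.002, 0.1097]
contact_force: [-0.3, -10.1, 5.7]
eef_pos: [0.6013, 0.0029, 0.1097]
contact_force: [0.8, -12.6, 5.5]
```

```bash
python3 -m inch '[[[0,0.7,0],[0,0,0],1]]'| egrep 'pos|contact';python3 -m inch '[[[0,0.7,0],[0,0,0],1]]'| egrep 'pos|contact'
```

```text
eef_pos: [0.6013, 0.0029, 0.1098]
contact_force: [-0.7, -12.9, 5.6]
eef_pos: [0.6013, 0.0029, 0.1098]
contact_force: [-0.1, -14.6, 5.5]
```

```bash
python3 -m inch '[[[0,0,0],[0,0,0],1],[[0,0,0],[0,0,0],1],[[0,0,0],[0,0,0],0.5],[[0,0,0],[0,0,0],0],[[0,0,0],[0,0,0],0],[[0,0,-30],[0,0,0],0],[[0,0,-30],[0,0,0],0],[[0,0,-10],[0,0,0],0.3]]'; python3 -m inch '[[[20,0,0],[0,0,0],1],[[30,0,0],[0,0,0],1],[[30,0,0],[0,0,0],1],[[0,0,0],[0,0,0],1],[[0,0,0],[0,0,0],1]]'
python3 - <<'E'
from h import *
go([.519,.008,.155])
s=arm.get_image("side")
m=cv2.inRange(s["frame"],(150,0,0),(255,70,70))&mask(s,(0,0,0),(180,255,255),(295,195,325,225)); c=blob(m);print(c.min(0),c.max(0),onz(s,*((c.min(0)+c.max(0))/2),.124))
cv2.imwrite("pics/s3.png",cv2.resize(s["frame"][130:260,270:400,::-1],None,fx=4.5,fy=4.5,interpolation=3))
E
```

```text
clock: 14.08
eef_pos: [0.6014, 0.0088, 0.1803]
tool_rot: [0.091, 3.137, 0.0]
contact_force: [0.0, -0.3, 0.2]
finger_gap: 0.0698
finger_force: 0.0
clock: 14.7
eef_pos: [0.5209, 0.0132, 0.1781]
tool_rot: [0.092, 3.14, 0.0]
contact_force: [0.9, -0.1, 0.0]
finger_gap: 0.0001
finger_force: 0.0
t 14.7 pos [0.5209 0.0132 0.1781] F [ 0.9 -0.1  0. ] gap 0.0001
tool axes (cols)
 [[-0.998  0.058  0.   ]
 [ 0.058  0.998  0.   ]
 [-0.     0.    -1.   ]]
turn [0.    0.    0.001] shift mm, aligned axes [ 1.6 -5.3 23.1] shift current axes [ 1.6 -5.3 23.1]
joints [ 0.03  0.32 -0.07  1.18  0.    0.08]
[304 203] [308 208] [0.51925926 0.00417114 0.124     ]
```

View pics/s3.png

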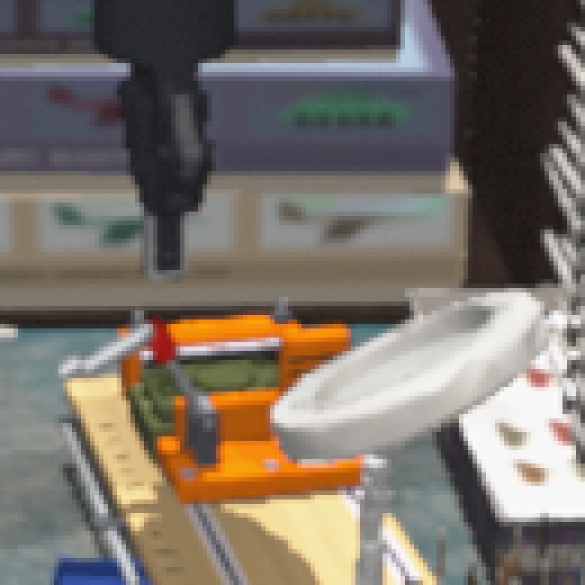

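The closed fingers at (166,275) are above the knob (160,340), and the hull is pressed against the pad. I'm pushing the knob down along its arc.

```bash
python3 -m inch '[[[0,-4,12],[0,0,0],1],[[0,0,12],[0,0,0],1],[[0,0,5],[0,0,0],1]]'|egrep 'pos|contact'; python3 -m inch '[[[5,0,4],[0,0,0],1],[[5,0,4],[0,0,0],1],[[3,0,4],[0,0,0],1],[[4,0,4],[0,0,0],1]]'|egrep 'pos|contact'; python3 -m inch '[[[3,0,5],[0,0,0],1],[[2,0,5],[0,0,0],1],[[2,0,5],[0,0,0],1]]'|egrep 'pos|contact'
python3 - <<'E'
from h import *
s=arm.get_image("side")
cv2.imwrite("pics/s4.png",cv2.resize(s["frame"][150:260,270:400,::-1],None,fx=4.5,fy=4.5,interpolation=3))
E
```

```text
eef_pos: [0.5186, 0.0089, 0.1487]
contact_force: [-10.5, 0.2, 24.8]
eef_pos: [0.5023, 0.01, 0.1331]
contact_force: [-1.4, -0.0, 3.2]
eef_pos: [0.4962, 0.0104, 0.1177]
contact_force: [-1.5, 0.2, 1.3]
```

View pics/s4.png

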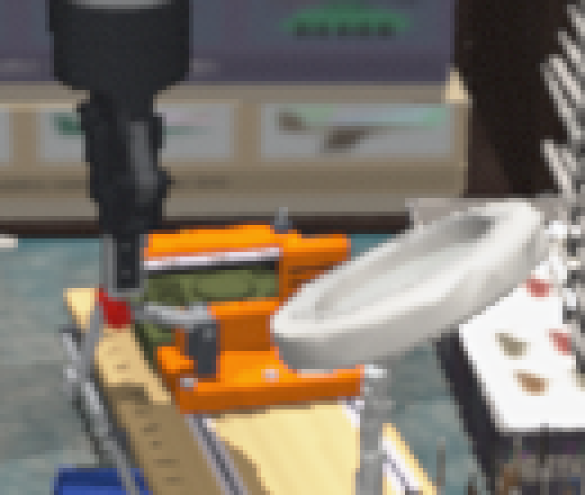

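The knob at (117,312) is under the fingertips at (122,290), and the lever is nearly horizontal. I'm pressing the rest of the way.

```bash
python3 -m inch '[[[1,0,4],[0,0,0],1],[[1,0,4],[0,0,0],1],[[0,0,3],[0,0,0],1]]'|egrep 'pos|contact'; python3 -m inch '[[[0,0,2],[0,0,0],1],[[0,0,1],[0,0,0],1]]'|egrep 'pos|contact'; python3 -m inch '[[[0,0,1],[0,0,0],1]]'|egrep 'pos|contact'
```

```text
eef_pos: [0.4942, 0.0105, 0.107]
contact_force: [-0.8, 0.8, 0.8]
eef_pos: [0.4943, 0.0105, 0.1042]
contact_force: [0.2, 1.4, 1.1]
eef_pos: [0.4943, 0.0105, 0.1033]
contact_force: [-1.6, -0.3, 0.6]
```

```bash
python3 -m inch '[[[0,0,1],[0,0,0],1],[[0,0,1],[0,0,0],1]]'|egrep 'pos|contact'; python3 -m inch '[[[0,0,1],[0,0,0],1]]'|egrep 'pos|contact';python3 -m inch '[[[0,0,1],[0,0,0],1]]'|egrep 'pos|contact'
```

```text
eef_pos: [0.4944, 0.0106, 0.1024]
contact_force: [-4.2, -0.2, 13.0]
eef_pos: [0.4944, 0.0105, 0.1022]
contact_force: [-6.3, -0.5, 17.9]
eef_pos: [0.4945, 0.0106, 0.1019]
contact_force: [-8.2, -0.5, 23.0]
```

```bash
python3 -m inch '[[[0,0,0],[0,0,0],1],[[0,0,-10],[0,0,0],1],[[0,0,-30],[0,0,0],1],[[0,0,-50],[0,0,0],1],[[40,0,-20],[0,0,0],1],[[50,0,0],[0,0,0],1],[[50,0,0],[0,0,0],1],[[40,0,0],[0,0,0],1]]'|egrep 'clock|pos|contact'
python3 - <<'E'
from h import *
t=arm.get_image("top");s=arm.get_image("side")
a=cv2.resize(t["frame"][195:285,185:345,::-1],None,fx=4,fy=4,interpolation=3);b=cv2.resize(s["frame"][190:260,270:400,::-1],None,fx=4,fy=4,interpolation=3)
m=np.zeros((640,640,3),np.uint8);m[:360]=a;m[360:,:520]=b;cv2.imwrite("pics/f.png",m[:600])
g=blob(mask(t,(25,60,30),(50,255,150),(205,200,270,265)))
r=cv2.minAreaRect(np.array([onz(t,*p,.068)[:2] for p in g],np.float32));print(r)
E
```

```text
clock: 18.3
eef_pos: [0.3128, 0.0212, 0.2093]
contact_force: [-0.0, 0.1, 1.7]
((0.5723162889480591, 0.06708499789237976), (0.06146373227238655, 0.10856934636831284), 88.31478118896484)
```

View pics/f.png

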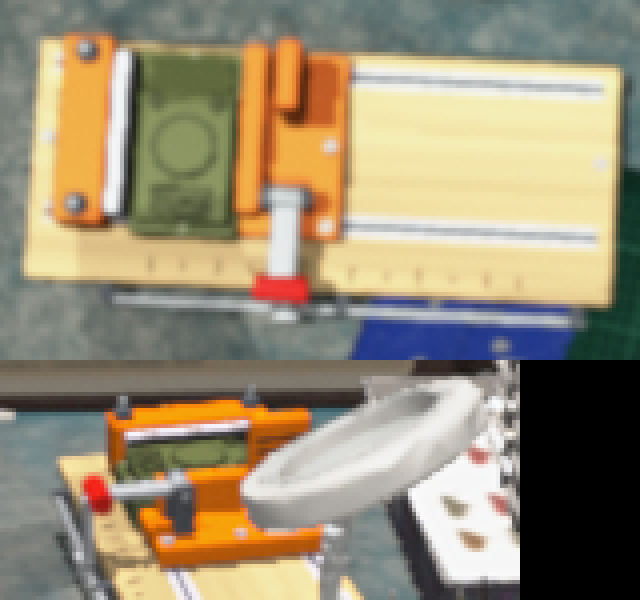

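The top view shows the hull (185,145) square between jaw and pad, the pad plate (118,135) home against the fence, and the lever flat with its knob at (282,290) over the catch rod. I'm handing in.

```bash
python3 -c "
from rig import arm
print(arm.job_done())"
```

```text
the job is handed in; nothing more can be done
None
```

I clamped the hull square with the pad pushed home, swung the latch down onto the catch rod, and handed the job in at about 18 s; the hand-in call gave no verdict.

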